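Clear the test rail of its plug-in modules and cover it

TASK

Switch the test rail off by pushing its isolator lever right over, away from the robot. Then pull every plug-in module straight up off the rail, against its sprung catch, and stand it upright on the grey mat, free of the others and standing still by itself; when the rail is empty, set the yellow cover squarely over its channel, fully down. Leave the bottle and the capacitor where they stand.

Things in the scene. Friction and masses are not known exactly. Their poses are not given: they have to be found in the camera images.
- rail: Fixed test rail; origin at table level, mid-channel; its y runs along the channel. Base plate 54 x 224 x 6 mm; two grey walls 196 mm long, 50 mm over their outer faces, tops 30 mm above the table; channel 26 mm wide, floor 6 mm above the table. Module places at y = -69, -23, +23, +69 mm along it, parted by black ribs.
- channel (a point): Middle of the rail's channel at the height of the wall tops. In each place a sprung brass plunger in the wall on the rail's +x side reaches over the module's foot: a straight upward pull of about 10 to 15 N, weight included, makes it give way within the first 10 mm of lift; after 26 mm the module is out of the channel.
- isolator (a joint): Red isolator lever on a small grey block that stands by itself near the rail, 75 mm long. 0 = leaning towards the robot (on); 1.0 rad = leaning away from the robot (off), along the block's own +x. Moves easily and stays where it is left.
- isolator_tip (a point): The free end of the isolator lever (it moves with it).
- module_1: Plug-in module, one of up to four alike (some absent); starts clipped in the rail, axes parallel to the rail's. 120 mm tall, 0.2 to 0.3 kg, top-heavy (centre of mass 80 to 90 mm up): steel block 36 x 32 mm (its x, y) from 74 to 120 mm up, orange cap, on a white stem 24 x 30 mm and a brass foot 24 x 32 mm. Origin: centre of the foot's underside, z up.
- module_2: As module_1.
- module_3: As module_1.
- module_4: As module_1.
- mat: Fixed grey mat with a yellow border line, 90 x 200 mm (x, y), 3 mm thick. Origin at the centre of its underside (table level).
- flux_bottle: Bystander: bottle 40 mm wide, 116 mm tall with a red spout; leave alone.
- spare_capacitor: Bystander: blue capacitor 25 mm wide, 46 mm tall, standing; leave alone.
- cover: Loose yellow rail cover, 0.12 kg, an upturned U lying open side down: 64 x 168 mm (x, y), 22 mm high, 58 mm clear between 19 mm deep skirts; on two posts a black handle bar 16 mm wide (x), 90 mm long (y), from 76 to 100 mm above the underside, along the cover's middle. Origin: centre of the open underside, z up. Resting on the rail walls, its origin is 11 mm above the table.
- isolator_base: The fixed grey block under the isolator lever, 70 x 50 x 25 mm (x, y, z); origin at the centre of its underside. The lever's pivot lies over the origin, about 22 mm up; it swings in the plane of the block's x and z, half a radian either side of upright.
Things that resemble listed ones, but are neither listed nor needed, are in the scene too. What is shaped like the module_4 but red is not meant.

How it is judged:
By the outcome, as a careful person would: the job done as asked, in the order asked, and still so for the second after the job is handed in, with the robot touching nothing.
Of module_1, module_2, module_3, module_4 only 3 to 4 are there at a start; the rules pass over those that are not, and their reading is None.
At some moment in a run one of cover may be knocked a few centimetres aside while the robot is not near it.
It also fails if it takes over 208 s, if anything falls off the work surface, if the arm or the gripper's body presses on something with over 40 N, if the wrist force passes 120 N, or if a joint passes its speed limit or range.

ROBOT

A 6-joint arm with a two-finger parallel gripper is mounted at the origin on the work surface; the furniture and walls round the work are solid. World frame = base frame: x ahead of the robot, y to its left, z up, the work surface at z = 0. Lengths are in m, angles in degrees, forces in N, time in s.
With the tool pointing down it reaches from about 0.25 to 0.725 m from the base axis. Payload 9.7 kg.
Tool frame: the origin (TCP) lies midway between the tips of the shut fingers; the grasp point (between the pads) lies 19 mm behind it; z points along the fingers, y is the line along which they close (so a half turn about z gives the same grasp; the last joint's range is limited). The gripper opens to 85 mm and grips with 20 to 120 N. Pads are 22 mm wide; open, the fingers measure 114 mm over their backs; the gripper's body (76 mm by 85 mm) begins 54 mm behind the grasp point. The pads swing forward as they close: fully open they stand 13 mm farther back than shut.
Start: joints at [-77.177, 4.979, 10.078, 95.1, 0, 90], TCP at [0.122, -0.536, 0.231] pointing down, gripper open.
Joint ranges: [-179.16, 179.16], [-48.56, 103.87], [-65.8, 70.77], [-126.05, 130.52], [-82.76, 87.17], [-180, 180]. Speed limits (degrees/s): [127.2, 127.2, 147.25, 180, 180, 180].

INTERFACE

Orientations are given as [roll, pitch, yaw] about the fixed x, y, z axes, in that order (R = Rz(yaw) Ry(pitch) Rx(roll)).
In Python, from workcell import bot gives the robot as it stands.
- The arm moves only by the shell command python3 -m crank 'ROWS' [FORCE]. ROWS is JSON, a list of rows, each an object with "gripper": the finger opening in mm, from 0 to 85.4; "travel": the shift along the tool's x, y, z in mm, a list of three; "twist": the turn, a rotation vector about the tool's x, y, z in rad, a list of three. In form: [{"gripper": gripper, "travel": [tx, ty, tz], "twist": [rx, ry, rz]}, ...]. A call has 1 to 12 rows; each row shifts and turns the commanded pose from where the row before left it, along the tool's axes as they then stand; what a row does not reach is not made up. A row lasts 1/8 s, in which the tool goes at most 62.5 mm and 10.7 degrees, less where a joint would pass 70% of its speed; a pose out of reach is approached as far as the arm can. A call is refused whole if a number of a shift passes 62.5 or a number of a turn 0.188, either way. A call with a gripper value outside its range is refused whole. The fingers move at their own pace and stop on an object; FORCE is the grip in N (left out, the last holds). Time passes only in rows, so rows that do not move let the fingers close. It gives the time, the measured TCP pose, the force, the opening and the grip force at its end, in the units of the state.
- bot.get_obs(): the state, without advancing time (a new reading comes with each control period).
- bot.camera(name): name is "scene" or "side" or "wrist"; returns the picture (400x640x3 uint8, red, green, blue); there is no depth.
- bot.calibration(name): a dict with "vfov" (degrees; the focal length in pixels is half the picture's height over the tangent of half this angle, whatever the lens; pixels are square), "cx", "cy" (the principal point, pixels), "camera_from_world" (4x4, takes a point from world to camera coordinates). Camera axes: x right, y down, z forward; pixel columns grow to the right and rows downward; lengths in m; the calibration is good to about 2 mm. A picture is of the moment at which its call begins: read the wrist's pose just before it. calibration takes no time and is no camera call; for the wrist camera it gives the pose at the moment of the call.
- bot.job_done(): hands the job in; it is judged then, once.
The state is a dict: "time": time; "q": joint angles; "qd": joint speeds; "joint_efforts": joint torques, N m; "ee_pos": TCP position; "tcp_rot": TCP orientation; "wrist_force": force on the tool from outside, world axes, zero at the start; "torque": the same for the moment, N m; "opening": finger opening in m; "grasp_force": force on a finger pad.
Only numpy, scipy, OpenCV 4.12 (cv2) and the standard library are available. Lean on these libraries where they do the work, as an engineer would, in place of code of your own. Each camera call takes 0.05 s, during which the arm holds its last target. There are 200 camera calls.

## Working session

There is one attempt and no reset: what is moved stays moved. The work goes in short steps, Python scripts to look and compute and a shell command to move; the robot and the scene stay as the last step left them, time stands still between calls to the robot, and variables do not carry over. Pictures are saved under pics/ and viewed, at most 14 in all, crops included, and the job is handed in when it is done.

```bash
mkdir -p pics; cat > h.py <<'E'
import numpy as np,cv2
from workcell import bot
from scipy.spatial.transform import Rotation as R
def K(n):
    c=bot.calibration(n);f=200/np.tan(np.radians(c["vfov"]/2));return f,c["cx"],c["cy"],np.array(c["camera_from_world"])
def ray(n,u,v,z,k=None):
    f,cx,cy,T=k or K(n);Ti=np.linalg.inv(T)
    d=Ti[:3,:3]@np.array([(u-cx)/f,(v-cy)/f,1]);o=Ti[:3,3];return o+d*(z-o[2])/d[2]
def proj(n,p,k=None):
    f,cx,cy,T=k or K(n);q=T[:3,:3]@np.array(p)+T[:3,3];return [cx+f*q[0]/q[2],cy+f*q[1]/q[2]]
def snap(n,fn):
    im=bot.camera(n)[:,:,::-1].copy();cv2.imwrite("pics/"+fn,im);return im
E
python3 - <<'E'
from h import *
np.set_printoptions(precision=3,suppress=True)
for n in("scene","side"): snap(n,n+"1.png");c=bot.calibration(n);print(c)
o=bot.get_obs();print(o)
E
```

```text
{'vfov': 55.825386492135195, 'cx': 316.52417359584797, 'cy': 194.48512356430925, 'camera_from_world': array([[ 0.795, -0.607, -0.017, -0.547],
       [-0.38 , -0.476, -0.793,  0.135],
       [ 0.473,  0.637, -0.609,  0.929],
       [ 0.   ,  0.   ,  0.   ,  1.   ]])}
{'vfov': 57.4346191400934, 'cx': 320.0941590917232, 'cy': 204.03752319726672, 'camera_from_world': array([[ 0.99 , -0.139, -0.007, -0.52 ],
       [-0.074, -0.483, -0.872, -0.024],
       [ 0.118,  0.864, -0.489,  1.215],
       [ 0.   ,  0.   ,  0.   ,  1.   ]])}
{'time': 0.1, 'q': array([-77.178,   5.007,  10.039,  95.101,   0.001,  89.998]), 'qd': array([-0.051, -0.089,  0.131, -0.018, -0.106, -0.129]), 'joint_efforts': array([ -0.002, -52.156,  46.565,   0.016,  -0.   ,   0.   ]), 'ee_pos': array([ 0.122, -0.536,  0.231]), 'tcp_rot': array([-179.931,   -0.001,   12.824]), 'wrist_force': array([ 0.648, -0.229,  0.634]), 'torque': array([0.013, 0.021, 0.022]), 'grasp_force': 0.0, 'opening': 0.0851694920979448}
```

View pics/scene1.png

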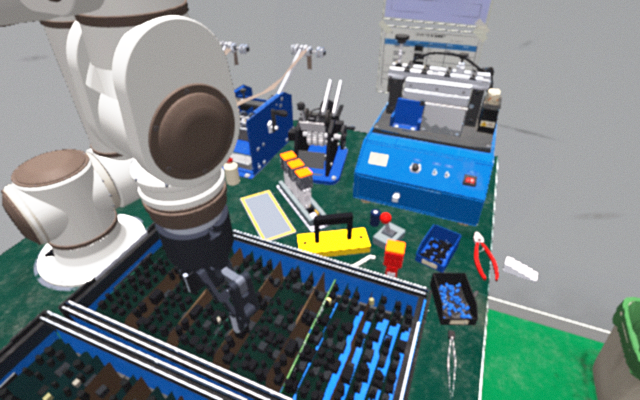

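View pics/side1.png

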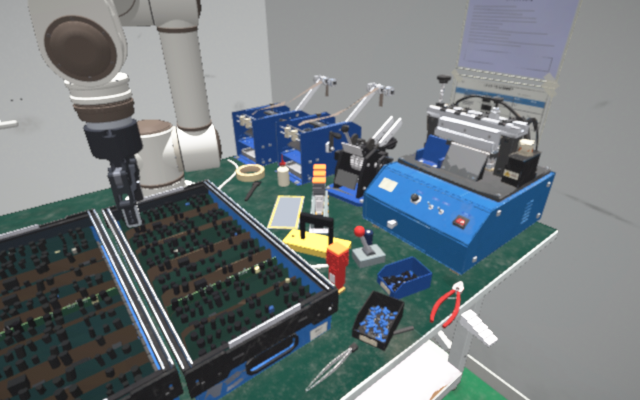

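The scene view shows the mat at (268,214), orange caps at about (290,160)–(305,175), the yellow cover at (335,240), the isolator ball at (386,217) and a red decoy module at (395,255). I'll enlarge both views next.

```bash
python3 - <<'E'
from h import *
for n,(a,b,c,d) in {"scene":(235,140,435,290),"side":(260,150,420,270)}.items():
    im=cv2.imread(f"pics/{n}1.png")[b:d,a:c];s=800//(c-a)
    cv2.imwrite(f"pics/{n}1c.png",cv2.resize(im,None,fx=s,fy=s,interpolation=cv2.INTER_CUBIC))
E
```

```text
(no output)
```

View pics/scene1c.png

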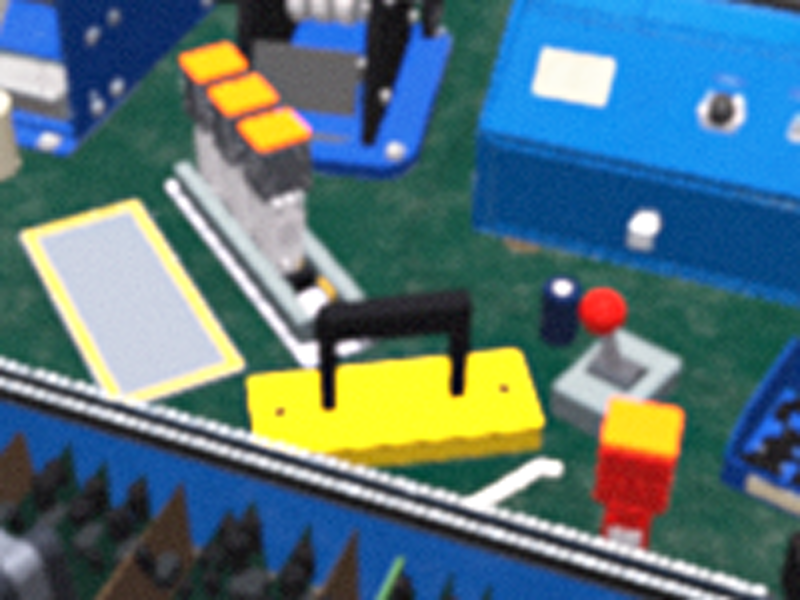

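View pics/side1c.png

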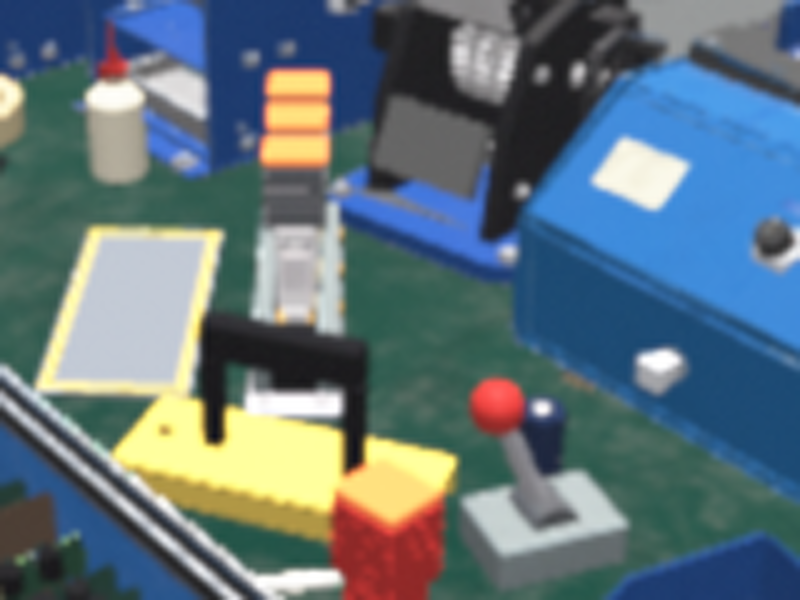

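Scene crop: three orange caps at (213,63), (243,93) and (274,130), with the front place empty. The lever ball is at (603,310) and leans towards the robot. The all-red module at (640,450) is the decoy and the dark blue cylinder at (560,310) is the capacitor. The bottle is at (116,130) in the side crop.

```bash
python3 - <<'E'
from h import *
np.set_printoptions(precision=3,suppress=True)
S=lambda u,v,z:ray("scene",235+u/4,140+v/4,z)[:2]
D=lambda u,v,z:ray("side",260+u/5,150+v/5,z)[:2]
print("mat",*[S(*p,.003) for p in[(22,235),(140,200),(243,362),(113,403)]])
print("matD",*[D(*p,.003) for p in[(90,228),(222,230),(190,392),(37,390)]])
print("caps",*[S(*p,.126) for p in[(213,63),(243,93),(274,130)]])
print("capsD(front edge-mid tops)",*[D(*p,.126) for p in[(299,78),(297,108),(296,143)]])
print("cover",*[S(*p,.022) for p in[(248,378),(520,348),(543,428),(252,435)]])
print("coverD",*[D(*p,.022) for p in[(165,397),(458,460),(113,455)]])
print("handle",*[S(*p,.1) for p in[(318,312),(468,295)]],*[D(*p,.1) for p in[(205,318),(366,345)]])
print("iso",*[S(*p,.025) for p in[(555,380),(620,330),(682,365)]])
print("isoD",*[D(*p,.025) for p in[(462,505),(585,472),(628,522),(497,555)]])
print("railD",*[D(*p,.006) for p in[(247,400),(343,400)]])
print("railS",*[S(*p,.006) for p in[(168,183),(303,360),(372,345)]])
print("ball z.08",S(603,310,.09),D(497,405,.09))
print("bottle top",D(112,60,.116),"cap",S(562,288,.046),"decoy",S(642,430,.126))
E
```

```text
mat [ 0.378 -0.05 ] [ 0.466 -0.067] [ 0.426 -0.256] [ 0.341 -0.236]
matD [ 0.376 -0.055] [ 0.463 -0.071] [ 0.425 -0.264] [ 0.339 -0.248]
caps [ 0.508 -0.113] [ 0.503 -0.157] [ 0.493 -0.205]
capsD(front edge-mid tops) [ 0.509 -0.112] [ 0.502 -0.156] [ 0.495 -0.204]
cover [ 0.409 -0.287] [ 0.558 -0.371] [ 0.521 -0.43 ] [ 0.383 -0.328]
coverD [ 0.409 -0.296] [ 0.554 -0.378] [ 0.378 -0.346]
handle [ 0.427 -0.337] [ 0.503 -0.379] [ 0.429 -0.346] [ 0.504 -0.384]
iso [ 0.553 -0.407] [ 0.616 -0.4  ] [ 0.623 -0.446]
isoD [ 0.547 -0.42 ] [ 0.615 -0.402] [ 0.624 -0.445] [ 0.555 -0.461]
railD [ 0.455 -0.281] [ 0.509 -0.289]
railS [ 0.491 -0.066] [ 0.455 -0.281] [ 0.498 -0.297]
ball z.08 [ 0.563 -0.429] [ 0.559 -0.43 ]
bottle top [ 0.398 -0.042] cap [ 0.598 -0.365] decoy [ 0.481 -0.531]
```

Identified so far:
- **Rail:** yaw about −9°, centre about (0.499,−0.178), modules at +69, +23 and −23.
- **Mat:** centre (0.402,−0.154), yaw about −11.5°.
- **Isolator:** base about (0.586,−0.43), yaw 14°, tip leaning to (0.556,−0.435).

The lever comes first, pushed with shut fingers and the tool tilted outward for reach.

```bash
python3 -m crank '[{"gripper":0,"travel":[50,0,0],"twist":[0,0,0]},{"gripper":0,"travel":[50,0,0],"twist":[0,0,0]},{"gripper":0,"travel":[50,0,0],"twist":[0,0,0]},{"gripper":0,"travel":[50,0,0],"twist":[0,0,0]},{"gripper":0,"travel":[50,0,0],"twist":[0,0,0]},{"gripper":0,"travel":[50,0,0],"twist":[0,0,0]},{"gripper":0,"travel":[45,0,0],"twist":[0,0,0]},{"gripper":0,"travel":[40,0,0],"twist":[0,0,0]},{"gripper":0,"travel":[0,0,60],"twist":[0,0,0]},{"gripper":0,"travel":[0,0,20],"twist":[0,0.17,0]},{"gripper":0,"travel":[0,0,0],"twist":[0,0.18,0]},{"gripper":0,"travel":[0,0,0],"twist":[0,0,0]}]' 40; python3 -c "
from h import *
o=bot.get_obs();print(o['ee_pos'],o['tcp_rot'],o['wrist_force'],o['q'])"
```

```text
time: 1.6
ee_pos: [0.4947, -0.4506, 0.1494]
tcp_rot: [-179.8, -20.0, 12.6]
wrist_force: [0.7, -0.3, 0.2]
opening: 0.0002
grasp_force: 0.0
[ 0.49473488 -0.45057531  0.14939486] [-179.82390996  -20.00551119   12.5988592 ] [ 0.71446271 -0.25058916  0.16718536] [-49.7779222   10.36570207   4.87650061  75.09070455  17.73042289
 119.06468606]
```

```bash
python3 -m crank '[{"gripper":0,"travel":[-14.5,0,39.5],"twist":[0,0,0]},{"gripper":0,"travel":[-14.5,0,39.5],"twist":[0,0,0]},{"gripper":0,"travel":[18,0,6.6],"twist":[0,0,0]},{"gripper":0,"travel":[10,0,3.7],"twist":[0,0,0]},{"gripper":0,"travel":[10,0,3.7],"twist":[0,0,0]},{"gripper":0,"travel":[10,0,3.7],"twist":[0,0,0]},{"gripper":0,"travel":[10,0,3.7],"twist":[0,0,0]},{"gripper":0,"travel":[10,0,3.7],"twist":[0,0,0]},{"gripper":0,"travel":[10,0,3.7],"twist":[0,0,0]},{"gripper":0,"travel":[0,0,0],"twist":[0,0,0]}]' && python3 -c "
from h import *
im=snap('scene','s2.png')[180:280,340:440];cv2.imwrite('pics/s2c.png',cv2.resize(im,None,fx=5,fy=5,interpolation=2))"
```

```text
time: 2.85
ee_pos: [0.5791, -0.4321, 0.0667]
tcp_rot: [-180.0, -20.1, 12.9]
wrist_force: [-0.1, 0.6, -0.8]
opening: -0.0003
grasp_force: 0.0
```

View pics/s2c.png

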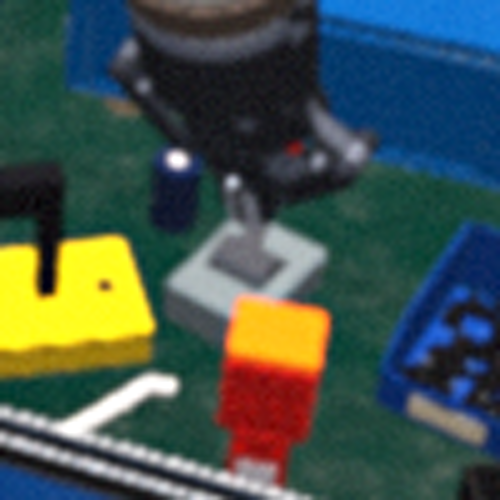

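The crop shows the fingers at the lever over the block at about (245,230), with a bit of red visible beyond the gripper at (295,148). I'll push on and watch the force.

```bash
python3 -m crank '[{"gripper":0,"travel":[8,0,3],"twist":[0,0,0]},{"gripper":0,"travel":[6,0,2.2],"twist":[0,0,0]},{"gripper":0,"travel":[0,0,0],"twist":[0,0,0]}]';python3 -m crank '[{"gripper":0,"travel":[5,0,1.8],"twist":[0,0,0]},{"gripper":0,"travel":[0,0,0],"twist":[0,0,0]}]';python3 -m crank '[{"gripper":0,"travel":[5,0,1.8],"twist":[0,0,0]},{"gripper":0,"travel":[0,0,0],"twist":[0,0,0]}]'
```

```text
time: 3.28
ee_pos: [0.5935, -0.4289, 0.0668]
tcp_rot: [180.0, -20.1, 12.9]
wrist_force: [0.1, -0.2, -0.4]
opening: -0.0001
grasp_force: 0.0
time: 3.52
ee_pos: [0.5985, -0.4278, 0.0668]
tcp_rot: [180.0, -20.1, 12.8]
wrist_force: [0.6, 0.2, -0.0]
opening: -0.0
grasp_force: 0.0
time: 3.78
ee_pos: [0.6004, -0.4276, 0.0665]
tcp_rot: [-180.0, -19.7, 12.6]
wrist_force: [-20.6, -1.1, 7.4]
opening: 0.0
grasp_force: 10.5
```

```bash
python3 -m crank '[{"gripper":0,"travel":[-20,0,-7.3],"twist":[0,0,0]},{"gripper":0,"travel":[-20,0,-7.3],"twist":[0,0,0]},{"gripper":0,"travel":[18,0,-50],"twist":[0,0,0]},{"gripper":0,"travel":[18,0,-50],"twist":[0,0,0]},{"gripper":40,"travel":[-20,0,-40],"twist":[0,-0.17,0]},{"gripper":40,"travel":[-40,0,-10],"twist":[0,-0.18,0]},{"gripper":40,"travel":[0,-50,0],"twist":[0,0,-0.18]},{"gripper":40,"travel":[0,-40,0],"twist":[0,0,-0.18]},{"gripper":40,"travel":[0,-40,0],"twist":[0,0,-0.18]}]'  && python3 -c "
from h import *
snap('side','d3.png');a=snap('scene','s3.png')[170:270,320:440];cv2.imwrite('pics/s3c.png',cv2.resize(a,None,fx=5,fy=5,interpolation=2))
print(bot.get_obs()['q'])"
```

```text
time: 4.9
ee_pos: [0.4397, -0.3326, 0.2062]
tcp_rot: [-180.0, -0.0, 44.1]
wrist_force: [0.3, -0.2, 0.5]
opening: 0.0399
grasp_force: 0.0
[-3.70950734e+01  4.48585976e+00  6.88303889e+00  9.23943732e+01
  4.28995885e-02  9.88197982e+01]
```

View pics/s3c.png

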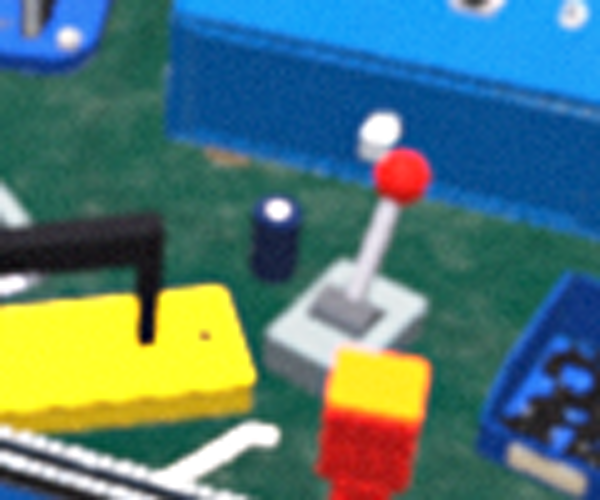

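The lever now leans away: the ball is at (403,175) in the crop, beyond the block. Next I go over the modules for a wrist look.

```bash
python3 -m crank '[{"gripper":60,"travel":[0,0,-14],"twist":[0,0,-0.161]},{"gripper":60,"travel":[0,0,-14],"twist":[0,0,-0.161]},{"gripper":60,"travel":[0,0,-14],"twist":[0,0,-0.161]},{"gripper":60,"travel":[0,0,-14],"twist":[0,0,-0.161]},{"gripper":60,"travel":[46,8.5,0],"twist":[0,0,0]},{"gripper":60,"travel":[46,8.5,0],"twist":[0,0,0]},{"gripper":60,"travel":[46,8.5,0],"twist":[0,0,0]},{"gripper":60,"travel":[46,8.5,0],"twist":[0,0,0]},{"gripper":60,"travel":[0,0,0],"twist":[0,0,0]},{"gripper":60,"travel":[0,0,0],"twist":[0,0,0]}]'  && python3 -c "
from h import *
import pickle
k=K('wrist');print(k)
snap('wrist','w4.png');pickle.dump(k,open('w4.pkl','wb'))
print('ball',ray('scene',400.6,205,.088), bot.get_obs()['q'])"
```

```text
time: 6.25
ee_pos: [0.504, -0.1583, 0.2625]
tcp_rot: [180.0, 0.0, 80.6]
wrist_force: [0.5, -0.7, -0.3]
opening: 0.0601
grasp_force: 0.0
(np.float64(301.6029596850344), 318.45110105862057, 202.79274315825415, array([[ 9.86440247e-01, -1.64120803e-01,  4.39406993e-05,
        -5.23366679e-01],
       [-1.57817990e-01, -9.48483937e-01,  2.74721137e-01,
        -1.13962811e-01],
       [-4.50457765e-02, -2.71002921e-01, -9.61523944e-01,
         3.88538540e-01],
       [ 0.00000000e+00,  0.00000000e+00,  0.00000000e+00,
         1.00000000e+00]]))
ball [ 0.62551871 -0.41696573  0.088     ] [-1.74716272e+01  2.77266150e+00  1.12473160e+01  9.84633211e+01
 -5.09574476e-03  8.19402095e+01]
```

View pics/w4.png

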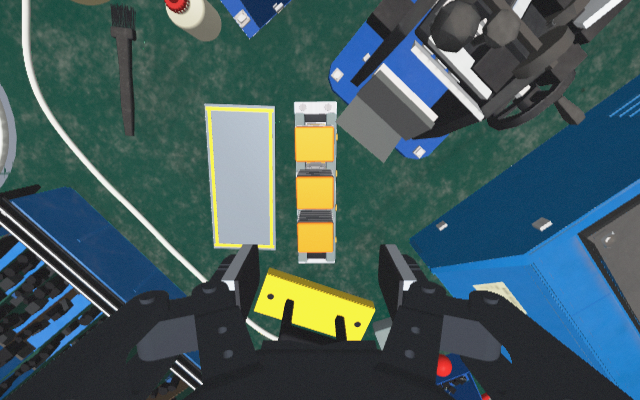

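The wrist view shows orange caps centred at about (315,144), (315,193) and (316,238), and the mat corners (206,104), (274,107), (275,248), (216,247). The bottle is at (180,5)–(215,35), behind the far end of the mat.

```bash
python3 - <<'E'
from h import *
import pickle
np.set_printoptions(precision=4,suppress=True)
k=pickle.load(open('w4.pkl','rb'))
im=cv2.imread('pics/w4.png');hsv=cv2.cvtColor(im,cv2.COLOR_BGR2HSV)
m=cv2.inRange(hsv,(8,120,150),(25,255,255));m[:110]=0;m[262:]=0
n,l,s,c=cv2.connectedComponentsWithStats(m)
for i in range(1,n):
    if s[i,4]>300:
        r=cv2.minAreaRect(np.argwhere(l==i)[:,::-1].astype(np.float32))
        print(s[i],c[i],r,ray('wrist',*r[0],.126,k)[:2])
print("mat",*[ray('wrist',*p,.003,k)[:2] for p in[(206,104),(274,107),(275,248),(216,247)]])
print("rail ends",*[ray('wrist',*p,.006,k)[:2] for p in[(294,101),(336,101),(297,263),(334,263)]])
print("bottle",ray('wrist',212,35,.0,k)[:2],ray('wrist',178,3,.116,k)[:2])
E
```

```text
[ 295  126   39   37 1374] [314.1237 143.9636] ((314.0, 144.0), (36.0, 38.0), 90.0) [ 0.5079 -0.1117]
[ 296  176   38   33 1236] [314.6197 191.9579] ((314.5, 192.0), (32.0, 37.0), 90.0) [ 0.5008 -0.1561]
[ 297  222   36   31 1081] [314.7854 236.6957] ((314.5, 237.0), (30.0, 35.0), 90.0) [ 0.493  -0.2015]
mat [ 0.3777 -0.0501] [ 0.462  -0.0678] [ 0.4237 -0.2588] [ 0.3399 -0.2433]
rail ends [ 0.4886 -0.0651] [ 0.5406 -0.0737] [ 0.4512 -0.2861] [ 0.5045 -0.295 ]
bottle [0.4048 0.0256] [0.4148 0.0209]
```

```bash
python3 -m crank '[{"gripper":60,"travel":[46.4,-3.6,0],"twist":[0,0,0]},{"gripper":60,"travel":[0,0,50],"twist":[0,0,0]},{"gripper":60,"travel":[0,0,50],"twist":[0,0,0]},{"gripper":60,"travel":[0,0,50],"twist":[0,0,0]},{"gripper":60,"travel":[0,0,32],"twist":[0,0,0]},{"gripper":60,"travel":[0,0,0],"twist":[0,0,0]},{"gripper":30,"travel":[0,0,0],"twist":[0,0,0]},{"gripper":30,"travel":[0,0,0],"twist":[0,0,0]},{"gripper":30,"travel":[0,0,0],"twist":[0,0,0]},{"gripper":30,"travel":[0,0,0],"twist":[0,0,0]},{"gripper":30,"travel":[0,0,0],"twist":[0,0,0]}]' 60
```

```text
time: 7.68
ee_pos: [0.509, -0.1119, 0.0825]
tcp_rot: [179.8, 0.1, 80.6]
wrist_force: [-0.8, -2.2, 6.3]
opening: 0.0351
grasp_force: 60.3
```

```bash
python3 -m crank '[{"gripper":30,"travel":[0,0,-3],"twist":[0,0,0]},{"gripper":30,"travel":[0,0,-3],"twist":[0,0,0]},{"gripper":30,"travel":[0,0,-4],"twist":[0,0,0]},{"gripper":30,"travel":[0,0,-4],"twist":[0,0,0]},{"gripper":30,"travel":[0,0,-8],"twist":[0,0,0]},{"gripper":30,"travel":[0,0,-8],"twist":[0,0,0]},{"gripper":30,"travel":[0,0,-10],"twist":[0,0,0]},{"gripper":30,"travel":[0,0,-10],"twist":[0,0,0]},{"gripper":30,"travel":[0,0,0],"twist":[0,0,0]}]'
```

```text
time: 8.8
ee_pos: [0.5086, -0.1114, 0.1317]
tcp_rot: [179.9, 0.0, 80.7]
wrist_force: [0.2, -0.6, -2.2]
opening: 0.0351
grasp_force: 62.5
```

```bash
python3 -m crank '[{"gripper":30,"travel":[0,-25,0],"twist":[0,0,0]},{"gripper":30,"travel":[1.6,-25,0],"twist":[0,0,0]},{"gripper":30,"travel":[0,-25,0],"twist":[0,0,0]},{"gripper":30,"travel":[0,-22,0],"twist":[0,0,0]},{"gripper":30,"travel":[0,0,0],"twist":[0,0,0]},{"gripper":30,"travel":[0,0,20],"twist":[0,0,0]},{"gripper":30,"travel":[0,0,18],"twist":[0,0,0]},{"gripper":30,"travel":[0,0,8],"twist":[0,0,0]},{"gripper":30,"travel":[0,0,3],"twist":[0,0,0]},{"gripper":30,"travel":[0,0,0],"twist":[0,0,0]},{"gripper":30,"travel":[0,0,0],"twist":[0,0,0]}]'
```

```text
time: 10.18
ee_pos: [0.4129, -0.0941, 0.082]
tcp_rot: [180.0, 0.0, 80.7]
wrist_force: [0.7, 0.1, -2.5]
opening: 0.0352
grasp_force: 62.6
```

```bash
python3 -m crank '[{"gripper":30,"travel":[0,0,1],"twist":[0,0,0]},{"gripper":30,"travel":[0,0,1],"twist":[0,0,0]},{"gripper":30,"travel":[0,0,0],"twist":[0,0,0]}]'; python3 -c "
from h import *
a=snap('side','d5.png')[140:260,270:390];cv2.imwrite('pics/d5c.png',cv2.resize(a,None,fx=5,fy=5,interpolation=2))"
```

```text
time: 10.55
ee_pos: [0.4127, -0.094, 0.0796]
tcp_rot: [180.0, -0.0, 80.7]
wrist_force: [-0.3, -0.7, -1.4]
opening: 0.0357
grasp_force: 62.7
```

View pics/d5c.png

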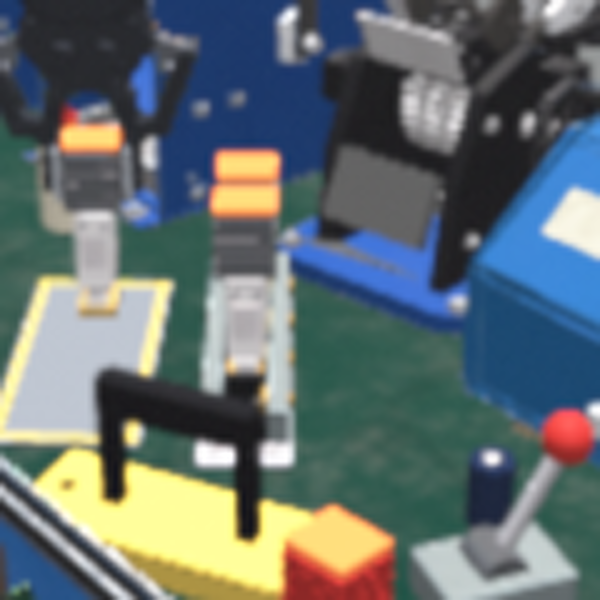

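The module stands upright at the mat's far end, foot at (98,300) in the crop, just touching (force −2.5 → −1.4 N). I'll press slightly more, then release.

```bash
python3 -m crank '[{"gripper":30,"travel":[0,0,0.5],"twist":[0,0,0]},{"gripper":30,"travel":[0,0,0],"twist":[0,0,0]}]'; python3 -m crank '[{"gripper":30,"travel":[0,0,0.5],"twist":[0,0,0]},{"gripper":30,"travel":[0,0,0],"twist":[0,0,0]}]'
```

```text
time: 10.85
ee_pos: [0.4127, -0.094, 0.0795]
tcp_rot: [180.0, 0.0, 80.7]
wrist_force: [-1.8, 0.7, 4.9]
opening: 0.0357
grasp_force: 63.4
time: 11.1
ee_pos: [0.4127, -0.0941, 0.0795]
tcp_rot: [179.9, 0.0, 80.7]
wrist_force: [-3.7, 0.5, 10.5]
opening: 0.0352
grasp_force: 64.1
```

```bash
python3 -m crank '[{"gripper":38,"travel":[0,0,0],"twist":[0,0,0]},{"gripper":46,"travel":[0,0,0],"twist":[0,0,0]},{"gripper":62,"travel":[0,0,0],"twist":[0,0,0]},{"gripper":62,"travel":[0,0,0],"twist":[0,0,0]},{"gripper":62,"travel":[0,0,-30],"twist":[0,0,0]},{"gripper":62,"travel":[0,0,-60],"twist":[0,0,0]},{"gripper":62,"travel":[0,48,0],"twist":[0,0,0]},{"gripper":62,"travel":[-46.8,49,0],"twist":[0,0,0]},{"gripper":62,"travel":[0,0,0],"twist":[0,0,0]},{"gripper":62,"travel":[0,0,45],"twist":[0,0,0]},{"gripper":62,"travel":[0,0,43],"twist":[0,0,0]},{"gripper":62,"travel":[0,0,0],"twist":[0,0,0]}]'; python3 -m crank '[{"gripper":30,"travel":[0,0,0],"twist":[0,0,0]},{"gripper":30,"travel":[0,0,0],"twist":[0,0,0]},{"gripper":30,"travel":[0,0,0],"twist":[0,0,0]},{"gripper":30,"travel":[0,0,0],"twist":[0,0,0]},{"gripper":30,"travel":[0,0,0],"twist":[0,0,0]}]'
```

```text
time: 12.6
ee_pos: [0.4952, -0.1508, 0.0778]
tcp_rot: [-179.7, -0.1, 80.7]
wrist_force: [-0.9, 0.0, 0.2]
opening: 0.062
grasp_force: 0.0
time: 13.22
ee_pos: [0.4988, -0.1519, 0.083]
tcp_rot: [179.8, 0.0, 80.7]
wrist_force: [-1.1, 0.9, 7.7]
opening: 0.0354
grasp_force: 60.0
```

```bash
python3 -m crank '[{"gripper":30,"travel":[0,0,-3],"twist":[0,0,0]},{"gripper":30,"travel":[0,0,-3],"twist":[0,0,0]},{"gripper":30,"travel":[0,0,-4],"twist":[0,0,0]},{"gripper":30,"travel":[0,0,-4],"twist":[0,0,0]},{"gripper":30,"travel":[0,0,-8],"twist":[0,0,0]},{"gripper":30,"travel":[0,0,-8],"twist":[0,0,0]},{"gripper":30,"travel":[0,0,-10],"twist":[0,0,0]},{"gripper":30,"travel":[0,0,-10],"twist":[0,0,0]},{"gripper":30,"travel":[0,0,0],"twist":[0,0,0]}]'; python3 -m crank '[{"gripper":30,"travel":[-4,-24,0],"twist":[0,0,0]},{"gripper":30,"travel":[-4,-24,0],"twist":[0,0,0]},{"gripper":30,"travel":[-4,-24,0],"twist":[0,0,0]},{"gripper":30,"travel":[-3,-24,0],"twist":[0,0,0]},{"gripper":30,"travel":[0,0,0],"twist":[0,0,0]},{"gripper":30,"travel":[0,0,20],"twist":[0,0,0]},{"gripper":30,"travel":[0,0,18],"twist":[0,0,0]},{"gripper":30,"travel":[0,0,8],"twist":[0,0,0]},{"gripper":30,"travel":[0,0,3],"twist":[0,0,0]},{"gripper":30,"travel":[0,0,1],"twist":[0,0,0]},{"gripper":30,"travel":[0,0,1],"twist":[0,0,0]},{"gripper":30,"travel":[0,0,0],"twist":[0,0,0]}]'
```

```text
time: 14.35
ee_pos: [0.4979, -0.1519, 0.1316]
tcp_rot: [179.9, 0.0, 80.7]
wrist_force: [0.9, 0.3, -2.1]
opening: 0.0353
grasp_force: 62.8
time: 15.85
ee_pos: [0.4007, -0.1511, 0.08]
tcp_rot: [179.9, 0.0, 80.7]
wrist_force: [-0.2, 1.2, -0.3]
opening: 0.0354
grasp_force: 62.8
```

```bash
python3 -m crank '[{"gripper":30,"travel":[0,0,0.6],"twist":[0,0,0]},{"gripper":30,"travel":[0,0,0],"twist":[0,0,0]}]'; python3 -m crank '[{"gripper":30,"travel":[0,0,0.4],"twist":[0,0,0]},{"gripper":30,"travel":[0,0,0],"twist":[0,0,0]}]'
```

```text
time: 16.1
ee_pos: [0.4008, -0.1511, 0.0799]
tcp_rot: [179.9, 0.0, 80.7]
wrist_force: [-1.3, 0.5, 6.2]
opening: 0.035
grasp_force: 63.5
time: 16.35
ee_pos: [0.4008, -0.1511, 0.0799]
tcp_rot: [179.9, 0.0, 80.7]
wrist_force: [-2.8, 2.1, 11.0]
opening: 0.0354
grasp_force: 64.0
```

```bash
python3 -m crank '[{"gripper":38,"travel":[0,0,0],"twist":[0,0,0]},{"gripper":46,"travel":[0,0,0],"twist":[0,0,0]},{"gripper":62,"travel":[0,0,0],"twist":[0,0,0]},{"gripper":62,"travel":[0,0,0],"twist":[0,0,0]},{"gripper":62,"travel":[0,0,-30],"twist":[0,0,0]},{"gripper":62,"travel":[0,0,-60],"twist":[0,0,0]},{"gripper":62,"travel":[-11,33,0],"twist":[0,0,0]},{"gripper":62,"travel":[-12,33,0],"twist":[0,0,0]},{"gripper":62,"travel":[-12,33.3,0],"twist":[0,0,0]},{"gripper":62,"travel":[0,0,0],"twist":[0,0,0]}]'
```

```text
time: 17.6
ee_pos: [0.4938, -0.2023, 0.1672]
tcp_rot: [-179.9, -0.0, 80.6]
wrist_force: [-0.4, 0.1, -0.5]
opening: 0.0622
grasp_force: 0.0
```

```bash
python3 -m crank '[{"gripper":62,"travel":[0,0,45],"twist":[0,0,0]},{"gripper":62,"travel":[0,0,40],"twist":[0,0,0]},{"gripper":62,"travel":[0,0,0],"twist":[0,0,0]},{"gripper":30,"travel":[0,0,0],"twist":[0,0,0]},{"gripper":30,"travel":[0,0,0],"twist":[0,0,0]},{"gripper":30,"travel":[0,0,0],"twist":[0,0,0]},{"gripper":30,"travel":[0,0,0],"twist":[0,0,0]},{"gripper":30,"travel":[0,0,0],"twist":[0,0,0]}]'; python3 -m crank '[{"gripper":30,"travel":[0,0,-3],"twist":[0,0,0]},{"gripper":30,"travel":[0,0,-3],"twist":[0,0,0]},{"gripper":30,"travel":[0,0,-4],"twist":[0,0,0]},{"gripper":30,"travel":[0,0,-4],"twist":[0,0,0]},{"gripper":30,"travel":[0,0,-8],"twist":[0,0,0]},{"gripper":30,"travel":[0,0,-8],"twist":[0,0,0]},{"gripper":30,"travel":[0,0,-10],"twist":[0,0,0]},{"gripper":30,"travel":[0,0,-10],"twist":[0,0,0]},{"gripper":30,"travel":[0,0,0],"twist":[0,0,0]}]'
```

```text
time: 18.6
ee_pos: [0.4936, -0.2019, 0.0859]
tcp_rot: [179.8, 0.0, 80.7]
wrist_force: [-1.4, 0.8, 7.8]
opening: 0.0353
grasp_force: 60.8
time: 19.73
ee_pos: [0.4932, -0.2018, 0.1347]
tcp_rot: [179.9, 0.0, 80.7]
wrist_force: [-0.4, 0.9, -1.6]
opening: 0.0356
grasp_force: 62.7
```

```bash
python3 -m crank '[{"gripper":30,"travel":[-8,-25,0],"twist":[0,0,0]},{"gripper":30,"travel":[-8,-25,0],"twist":[0,0,0]},{"gripper":30,"travel":[-8,-25,0],"twist":[0,0,0]},{"gripper":30,"travel":[-7,-25.5,0],"twist":[0,0,0]},{"gripper":30,"travel":[0,0,0],"twist":[0,0,0]},{"gripper":30,"travel":[0,0,20],"twist":[0,0,0]},{"gripper":30,"travel":[0,0,18],"twist":[0,0,0]},{"gripper":30,"travel":[0,0,8],"twist":[0,0,0]},{"gripper":30,"travel":[0,0,3],"twist":[0,0,0]},{"gripper":30,"travel":[0,0,1],"twist":[0,0,0]},{"gripper":30,"travel":[0,0,1],"twist":[0,0,0]},{"gripper":30,"travel":[0,0,0],"twist":[0,0,0]}]';python3 -m crank '[{"gripper":30,"travel":[0,0,0.6],"twist":[0,0,0]},{"gripper":30,"travel":[0,0,0],"twist":[0,0,0]}]'; python3 -m crank '[{"gripper":30,"travel":[0,0,0.4],"twist":[0,0,0]},{"gripper":30,"travel":[0,0,0],"twist":[0,0,0]}]'
```

```text
time: 21.22
ee_pos: [0.3887, -0.216, 0.0829]
tcp_rot: [180.0, 0.0, 80.7]
wrist_force: [0.5, -0.5, 0.1]
opening: 0.0355
grasp_force: 62.9
time: 21.48
ee_pos: [0.3888, -0.216, 0.0829]
tcp_rot: [179.9, 0.0, 80.7]
wrist_force: [-0.6, 0.4, 6.0]
opening: 0.0355
grasp_force: 63.8
time: 21.72
ee_pos: [0.3888, -0.2161, 0.0829]
tcp_rot: [179.9, 0.0, 80.7]
wrist_force: [-3.7, 1.6, 9.4]
opening: 0.0356
grasp_force: 64.1
```

```bash
python3 -m crank '[{"gripper":38,"travel":[0,0,0],"twist":[0,0,0]},{"gripper":46,"travel":[0,0,0],"twist":[0,0,0]},{"gripper":62,"travel":[0,0,0],"twist":[0,0,0]},{"gripper":62,"travel":[0,0,0],"twist":[0,0,0]},{"gripper":62,"travel":[0,0,-30],"twist":[0,0,0]},{"gripper":62,"travel":[0,0,-60],"twist":[0,0,0]},{"gripper":62,"travel":[0,0,-60],"twist":[0,0,0]},{"gripper":62,"travel":[0,0,-40],"twist":[0,0,0.1]},{"gripper":62,"travel":[-40,-15,0],"twist":[0,0,0.18]},{"gripper":62,"travel":[-30,0,0],"twist":[0,0,0.18]}]'; python3 -m crank '[{"gripper":62,"travel":[0,0,0],"twist":[0,0,0.18]},{"gripper":62,"travel":[0,0,0],"twist":[0,0,0.18]},{"gripper":62,"travel":[0,0,0],"twist":[0,0,0.18]},{"gripper":62,"travel":[0,0,0],"twist":[0,0,0.18]},{"gripper":62,"travel":[0,0,0],"twist":[0,0,0.18]},{"gripper":62,"travel":[0,0,0],"twist":[0,0,0.18]},{"gripper":62,"travel":[0,0,0],"twist":[0,0,0.18]},{"gripper":62,"travel":[0,0,0],"twist":[0,0,0.18]},{"gripper":62,"travel":[0,0,0],"twist":[0,0,0]},{"gripper":62,"travel":[0,0,0],"twist":[0,0,0]}]';python3 -c "
from h import *
import pickle
k=K('wrist');snap('wrist','w6.png');pickle.dump(k,open('w6.pkl','wb'))
snap('scene','s6.png');snap('side','d6.png')
print(bot.get_obs()['q'])"
```

```text
time: 22.98
ee_pos: [0.3503, -0.2786, 0.2721]
tcp_rot: [179.9, 0.0, 54.0]
wrist_force: [0.3, 1.4, -1.4]
opening: 0.062
grasp_force: 0.0
time: 24.22
ee_pos: [0.3507, -0.2777, 0.2714]
tcp_rot: [-180.0, 0.0, -28.0]
wrist_force: [0.2, 0.3, -0.6]
opening: 0.0618
grasp_force: 0.0
[-3.83700312e+01 -7.86995461e+00  2.01326792e+00  9.98813097e+01
  8.73006558e-04  1.69715283e+02]
```

View pics/w6.png

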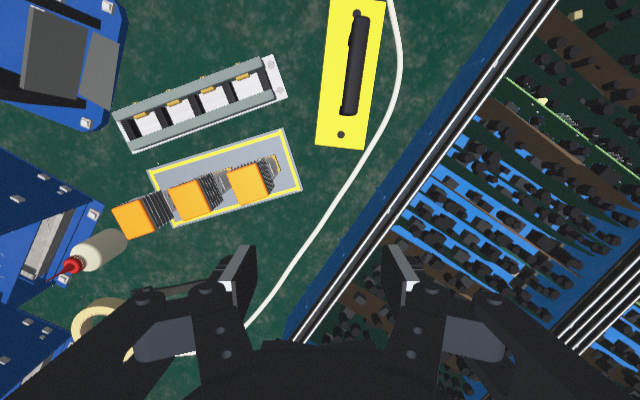

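The wrist view shows all three modules standing on the mat, caps at (132,217), (192,200) and (248,184), and the rail empty. The cover handle runs (358,12)–(347,115) and the cover's near corners are (316,144) and (365,150).

```bash
python3 - <<'E'
from h import *
import pickle
np.set_printoptions(precision=4,suppress=True)
k=pickle.load(open('w6.pkl','rb'))
r=lambda u,v,z:ray('wrist',u,v,z,k)[:2]
print("cov",r(316,144,.022),r(365,150,.022),r(386,2,.022),r(331,0,.022))
print("handle top",r(357,12,.1),r(349,116,.1),'holes',r(341,135,.022))
hs=cv2.cvtColor(cv2.imread('pics/s6.png'),cv2.COLOR_BGR2HSV)
for n in('s1','s6','d1','d6'):
    im=cv2.imread({'s1':'pics/scene1.png','d1':'pics/side1.png'}.get(n,'pics/%s.png'%n))
    m=cv2.inRange(cv2.cvtColor(im,cv2.COLOR_BGR2HSV),(26,140,120),(34,255,255));m[:215]=0;m[275:]=0
    q=np.argwhere(m)[:,::-1];print(n,len(q),q.mean(0),q.min(0),q.max(0))
print("rail",r(113,118,.006),r(133,153,.006),r(287,95,.006),r(270,55,.006))
E
```

```text
cov [ 0.3846 -0.2911] [ 0.3482 -0.3432] [ 0.4872 -0.4363] [ 0.5183 -0.3821]
handle top [ 0.4776 -0.3842] [ 0.3989 -0.3369] holes [ 0.3796 -0.3244]
s1 1444 [339.6163 240.9882] [296 227] [403 256]
s6 1345 [338.8855 245.5881] [289 235] [404 261]
d1 12 [313.6667 242.3333] [293 233] [349 251]
d6 17 [310.4118 246.5294] [295 234] [322 257]
rail [ 0.537 -0.073] [ 0.4884 -0.068 ] [ 0.4551 -0.2868] [ 0.5054 -0.2914]
```

The cover has been knocked about 3 cm. It now has its centre at about (0.437,−0.362), handle at −34° (bar length 92 mm ✓). I'll go to it there.

```bash
python3 -m crank '[{"gripper":55,"travel":[0,0,0],"twist":[0,0,0.105]},{"gripper":55,"travel":[40,7,0],"twist":[0,0,0]},{"gripper":55,"travel":[40,7,0],"twist":[0,0,0]},{"gripper":55,"travel":[38.7,7.7,0],"twist":[0,0,0]},{"gripper":55,"travel":[0,0,50],"twist":[0,0,0]},{"gripper":55,"travel":[0,0,50],"twist":[0,0,0]},{"gripper":55,"travel":[0,0,30],"twist":[0,0,0]},{"gripper":55,"travel":[0,0,0],"twist":[0,0,0]},{"gripper":55,"travel":[0,0,0],"twist":[0,0,0]}]'; python3 -c "
from h import *
import pickle
k=K('wrist');snap('wrist','w7.png')
for s in(-1,1):
  for L in(-45,45):
    a=np.radians(-34);x=np.array([np.cos(a),np.sin(a)]);n=np.array([-x[1],x[0]])
    p=np.array([.437,-.362])+x*L/1e3+n*s*.008;print(proj('wrist',[*p,.1],k))"
```

```text
time: 25.5
ee_pos: [0.4371, -0.3628, 0.1431]
tcp_rot: [180.0, -0.1, -34.2]
wrist_force: [-0.3, -0.4, 0.5]
opening: 0.0548
grasp_force: 0.0
[np.float64(331.05449144976075), np.float64(288.6422359145196)]
[np.float64(332.04850098099314), np.float64(159.03828063964596)]
[np.float64(308.054736353685), np.float64(288.74905841215326)]
[np.float64(306.0122690293071), np.float64(159.1613533746955)]
```

View pics/w7.png

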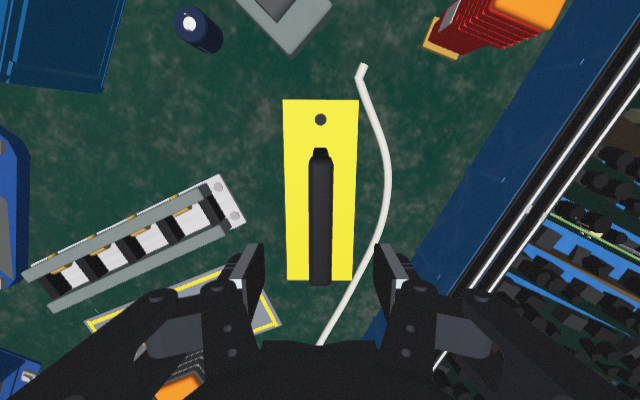

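The handle is exactly where predicted (columns 308–333, rows ~158–286), in line with the tool. I'll descend and grip.

```bash
python3 -m crank '[{"gripper":55,"travel":[0,0,40],"twist":[0,0,0]},{"gripper":55,"travel":[0,0,33],"twist":[0,0,0]},{"gripper":55,"travel":[0,0,0],"twist":[0,0,0]},{"gripper":8,"travel":[0,0,0],"twist":[0,0,0]},{"gripper":8,"travel":[0,0,0],"twist":[0,0,0]},{"gripper":8,"travel":[0,0,0],"twist":[0,0,0]},{"gripper":8,"travel":[0,0,0],"twist":[0,0,0]},{"gripper":8,"travel":[0,0,0],"twist":[0,0,0]},{"gripper":8,"travel":[0,0,0],"twist":[0,0,0]},{"gripper":8,"travel":[0,0,0],"twist":[0,0,0]}]' 60
```

```text
time: 26.8
ee_pos: [0.4375, -0.3631, 0.0704]
tcp_rot: [180.0, -0.2, -34.2]
wrist_force: [0.6, -0.8, 6.8]
opening: 0.0148
grasp_force: 62.0
```

```bash
python3 -m crank '[{"gripper":8,"travel":[0,0,-10],"twist":[0,0,0]},{"gripper":8,"travel":[0,0,-30],"twist":[0,0,0]},{"gripper":8,"travel":[0,0,-40],"twist":[0,0,0]},{"gripper":8,"travel":[0,0,-50],"twist":[0,0,0]},{"gripper":8,"travel":[0,0,-30],"twist":[0,0,0]},{"gripper":8,"travel":[0,0,0],"twist":[0,0,0]}]'
```

```text
time: 27.55
ee_pos: [0.4374, -0.3629, 0.2317]
tcp_rot: [180.0, -0.3, -34.2]
wrist_force: [-0.4, -0.0, -2.1]
opening: 0.0148
grasp_force: 60.9
```

```bash
python3 -m crank '[{"gripper":8,"travel":[0,0,0],"twist":[0,0,-0.167]},{"gripper":8,"travel":[0,0,0],"twist":[0,0,-0.167]},{"gripper":8,"travel":[0,0,0],"twist":[0,0,-0.167]},{"gripper":8,"travel":[0,0,0],"twist":[0,0,-0.167]},{"gripper":8,"travel":[0,0,0],"twist":[0,0,-0.167]},{"gripper":8,"travel":[0,0,0],"twist":[0,0,-0.167]},{"gripper":8,"travel":[0,0,0],"twist":[0,0,-0.167]},{"gripper":8,"travel":[0,0,0],"twist":[0,0,-0.167]},{"gripper":8,"travel":[0,0,0],"twist":[0,0,-0.167]},{"gripper":8,"travel":[0,0,0],"twist":[0,0,-0.167]},{"gripper":8,"travel":[0,0,0],"twist":[0,0,-0.167]},{"gripper":8,"travel":[0,0,0],"twist":[0,0,-0.167]}]'
```

```text
time: 29.05
ee_pos: [0.4364, -0.3621, 0.2272]
tcp_rot: [-179.9, -0.1, 80.9]
wrist_force: [0.7, -0.7, -0.2]
opening: 0.0147
grasp_force: 60.9
```

```bash
python3 -m crank '[{"gripper":8,"travel":[37.9,6.2,0],"twist":[0,0,0.005]},{"gripper":8,"travel":[37.9,6.2,0],"twist":[0,0,0]},{"gripper":8,"travel":[37.9,6.2,0],"twist":[0,0,0]},{"gripper":8,"travel":[37.9,6.2,0],"twist":[0,0,0]},{"gripper":8,"travel":[37.9,6.2,0],"twist":[0,0,0]},{"gripper":8,"travel":[0,0,0],"twist":[0,0,0]},{"gripper":8,"travel":[0,0,45],"twist":[0,0,0]},{"gripper":8,"travel":[0,0,45],"twist":[0,0,0]},{"gripper":8,"travel":[0,0,20],"twist":[0,0,0]},{"gripper":8,"travel":[0,0,0],"twist":[0,0,0]},{"gripper":8,"travel":[0,0,0],"twist":[0,0,0]}]'; python3 -c "
from h import *
a=snap('side','d8.png')[150:270,260:420];cv2.imwrite('pics/d8c.png',cv2.resize(a,None,fx=5,fy=5,interpolation=2))"
```

```text
time: 30.42
ee_pos: [0.4991, -0.1812, 0.1193]
tcp_rot: [180.0, 0.0, 80.3]
wrist_force: [0.6, 0.4, -0.8]
opening: 0.015
grasp_force: 60.7
```

View pics/d8c.png

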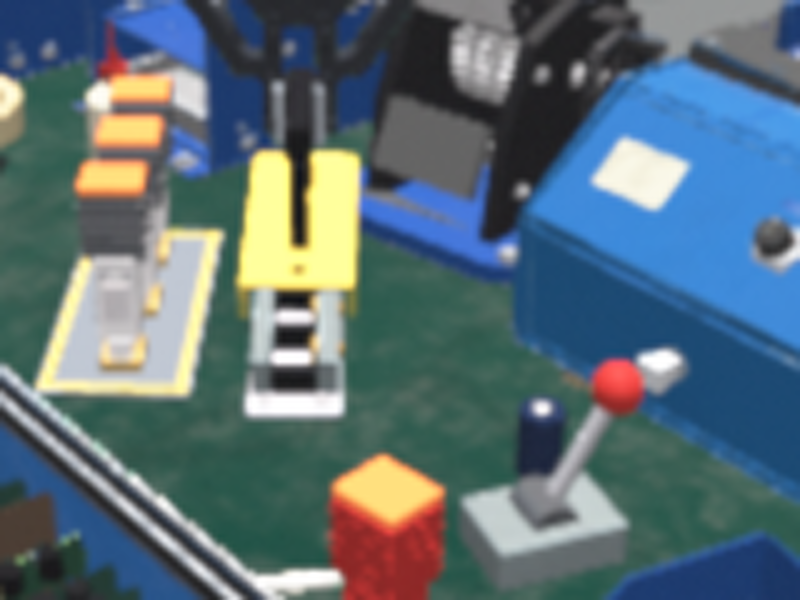

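The cover sits over the rail with its front edge at about (238–355,285) in the crop, the rail ahead of it, and the three modules stand on the mat. I'll trim 2.3 mm sideways and lower.

```bash
python3 -m crank '[{"gripper":8,"travel":[0.8,-2.3,0],"twist":[0,0,-0.006]},{"gripper":8,"travel":[0,0,0],"twist":[0,0,0]},{"gripper":8,"travel":[0,0,8],"twist":[0,0,0]},{"gripper":8,"travel":[0,0,7],"twist":[0,0,0]},{"gripper":8,"travel":[0,0,5],"twist":[0,0,0]},{"gripper":8,"travel":[0,0,0],"twist":[0,0,0]}]'; python3 -m crank '[{"gripper":8,"travel":[0,0,5],"twist":[0,0,0]},{"gripper":8,"travel":[0,0,5],"twist":[0,0,0]},{"gripper":8,"travel":[0,0,4],"twist":[0,0,0]},{"gripper":8,"travel":[0,0,0],"twist":[0,0,0]}]'
```

```text
time: 31.22
ee_pos: [0.4965, -0.1794, 0.0978]
tcp_rot: [-179.9, -0.0, 80.7]
wrist_force: [-0.9, -0.5, -0.1]
opening: 0.0152
grasp_force: 60.8
time: 31.72
ee_pos: [0.4966, -0.1795, 0.084]
tcp_rot: [-180.0, -0.0, 80.7]
wrist_force: [0.5, 0.3, -0.4]
opening: 0.0151
grasp_force: 60.8
```

```bash
python3 -m crank '[{"gripper":8,"travel":[0,0,1.5],"twist":[0,0,0]},{"gripper":8,"travel":[0,0,1],"twist":[0,0,0]},{"gripper":8,"travel":[0,0,0],"twist":[0,0,0]}]';python3 -m crank '[{"gripper":8,"travel":[0,0,0.8],"twist":[0,0,0]},{"gripper":8,"travel":[0,0,0],"twist":[0,0,0]}]'
```

```text
time: 32.1
ee_pos: [0.4968, -0.1796, 0.0819]
tcp_rot: [-180.0, -0.0, 80.7]
wrist_force: [0.2, -0.5, -0.8]
opening: 0.0148
grasp_force: 60.8
time: 32.35
ee_pos: [0.497, -0.1797, 0.0815]
tcp_rot: [180.0, 0.0, 80.7]
wrist_force: [-0.3, -0.5, 1.9]
opening: 0.0152
grasp_force: 61.1
```

Contact came at 0.0815, where full seating was predicted (0.0814). I'll release and back off upward.

```bash
python3 -m crank '[{"gripper":18,"travel":[0,0,0],"twist":[0,0,0]},{"gripper":26,"travel":[0,0,0],"twist":[0,0,0]},{"gripper":40,"travel":[0,0,0],"twist":[0,0,0]},{"gripper":40,"travel":[0,0,0],"twist":[0,0,0]},{"gripper":40,"travel":[0,0,-20],"twist":[0,0,0]},{"gripper":40,"travel":[0,0,-50],"twist":[0,0,0]},{"gripper":40,"travel":[0,0,-50],"twist":[0,0,0]},{"gripper":40,"travel":[0,0,-50],"twist":[0,0,0]},{"gripper":40,"travel":[-40,0,0],"twist":[0,0,0]},{"gripper":40,"travel":[-40,0,0],"twist":[0,0,0]},{"gripper":40,"travel":[0,0,0],"twist":[0,0,0]},{"gripper":40,"travel":[0,0,0],"twist":[0,0,0]}]'; python3 - <<'E'
from h import *
a=snap('side','d9.png')[150:270,260:420];k=K('wrist');b=snap('wrist','w9.png')
a=cv2.resize(a,(640,480),interpolation=2)[:300]
cv2.imwrite('pics/f9.png',np.vstack([a,b[:280]]))
q=lambda p:print(p,[proj('wrist',x,k) for x in p])
y=np.radians(-9.6);X=np.array([np.cos(y),np.sin(y)]);Y=np.array([-X[1],X[0]]);c=np.array([.4968,-.1797])
print([[round(v) for v in proj('wrist',[*(c+X*s*.032+Y*t*.084),.033],k)] for s in(-1,1) for t in(-1,1)])
E
```

```text
time: 33.85
ee_pos: [0.4838, -0.2584, 0.251]
tcp_rot: [-180.0, -0.0, 80.6]
wrist_force: [0.8, -0.4, -0.5]
opening: 0.0398
grasp_force: 0.0
[[292, 181], [288, 26], [344, 181], [349, 26]]
```

View pics/f9.png

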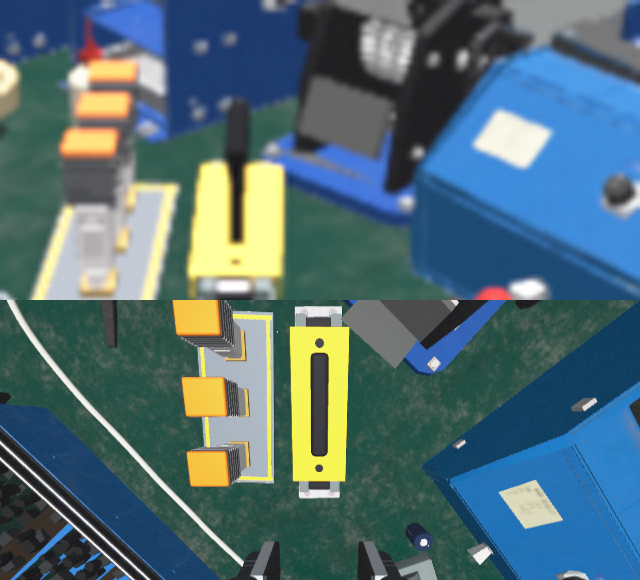

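The cover's corners are at (290,26), (349,26), (345,182) and (293,182), matching the prediction for a fully seated cover. All modules stand on the mat, so I'm handing in.

```bash
python3 -c "
from h import *
print(bot.job_done())"
```

```text
the job is handed in; nothing more can be done
None
```

The job is handed in at about 34 s: the isolator is off, all three modules present stand upright on the mat, and the yellow cover sits fully down over the empty rail, with the bottle and capacitor not touched.

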